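# Find the stamped parts crate and push it over the dispatch line

### The job

Tip both of the empty blue parts crates over, away from you, onto their backs so that their undersides face you; one of them has a red round stamp underneath. Once both are lying, push the stamped crate, still lying, straight away from you until all of it is just past the yellow tape line (no more than 3 cm beyond it), and leave the other crate lying on your side of the line. Only push with the fingers: do not grip or lift the crates, and do not disturb the bush, the sanding block or the folding hex keys.

Things in the scene. Friction and masses are not known exactly. Their poses are not given: they have to be found in the camera images.
- line: Strip of yellow tape on the bench, 20 mm wide (along its x), 560 mm long (along its y), flat, without thickness to touch. Origin at its middle on the bench. Its x points away from the robot (yaw up to 0.1 rad); the dispatch side is +x of it. Fixed.
- crate_1: One of two like blue open-topped plastic parts crates, empty, 60 mm deep (its x), 90 mm wide (its y), 90 mm high (its z), walls 4 mm, about 0.25 kg, loose. Origin at the centre of its underside; z points from the underside to the open top. It starts upright with its x pointing away from the robot, turned by up to 0.2 rad.
- crate_2: One of two like blue open-topped plastic parts crates, empty, 60 mm deep (its x), 90 mm wide (its y), 90 mm high (its z), walls 4 mm, about 0.25 kg, loose. Origin at the centre of its underside; z points from the underside to the open top. It starts upright with its x pointing away from the robot, turned by up to 0.2 rad.
- stamp (a point): The centre of the red round stamp (46 mm across, white middle with a red tick) on the underside of one of the two crates; the stamp cannot be seen until that crate is tipped. It lies within 1 mm of the origin of the crate that carries it.
- crate_1_mid (a point): Centre of this crate's outline, 45 mm from its underside along its z. Pushed level 75 mm above the bench at the middle of its near face, the crate tips about its far lower edge and falls by itself once tilted about 40 degrees; it then lies 60 mm high, its underside upright and facing the robot. The floor is recessed 3 mm into the underside.
- crate_2_mid (a point): Centre of this crate's outline, 45 mm from its underside along its z. Pushed level 75 mm above the bench at the middle of its near face, the crate tips about its far lower edge and falls by itself once tilted about 40 degrees; it then lies 60 mm high, its underside upright and facing the robot. The floor is recessed 3 mm into the underside.
- crate_1_foot_left (a point): Middle of the crate's bottom edge on its +y side (x 0, y +45 mm, z 0 mm in the frame of crate_1).
- crate_1_foot_right (a point): Middle of the crate's bottom edge on its -y side (x 0, y -45 mm, z 0 mm in the frame of crate_1).
- crate_1_rim_left (a point): Middle of the crate's top edge on its +y side (x 0, y +45 mm, z 90 mm in the frame of crate_1).
- crate_1_rim_right (a point): Middle of the crate's top edge on its -y side (x 0, y -45 mm, z 90 mm in the frame of crate_1).
- bush: Grey metal bush standing upright, 24 mm across, 30 mm high, between the crates; leave alone. Origin at the centre of its underside.
- sanding_block: Black rubber sanding block, 42 x 70 x 30 mm high, left of the crates; leave alone. Origin at the centre of its underside.
- hex_keys: Red folding hex-key set, 36 x 95 x 26 mm high, right of the crates; leave alone. Origin at the centre of its underside.
Not all that is in view belongs to the job. What is shaped like the crate_1 but turquoise is not meant.

How it is judged (in metres and radians):
On the way, in this order (a step that is already met when the one before it is completed fails the run):
1. one crate lies on its back, the stamped one not yet pushed to the line ((((angle between crate_1's own z axis and vertical between 1.4 and 1.75 rad and angle between the z axis of crate_1 and the x axis of line, either way round below 0.7 rad) and z of line in the frame of crate_1 above 0 m) or ((angle between crate_2's own z axis and vertical between 1.4 and 1.75 rad and angle between the z axis of crate_2 and the x axis of line, either way round below 0.7 rad) and z of line in the frame of crate_2 above 0 m)) and x of crate_1 in the frame of line below -0.04 m), for 0.2 s.
2. both crates lie on their backs, the stamped one not yet pushed to the line (angle between crate_1's own z axis and vertical between 1.4 and 1.75 rad and angle between the z axis of each of crate_1, crate_2 and the x axis of line, either way round below 0.7 rad and z of line in the frame of crate_1 above 0 m and angle between crate_2's own z axis and vertical between 1.4 and 1.75 rad and z of line in the frame of crate_2 above 0 m and x of crate_1 in the frame of line below -0.04 m), for 0.2 s.
3. the stamped crate is past the line, lying (angle between crate_1's own z axis and vertical between 1.4 and 1.75 rad and angle between the z axis of crate_1 and the x axis of line, either way round below 0.7 rad and z of line in the frame of crate_1 below 0 m and x of each of crate_1_foot_left, crate_1_foot_right, crate_1_rim_left, crate_1_rim_right in the frame of line above 0 m), for 0.2 s.
At the end, for the whole second after the job is handed in: Both crates lie at rest on their backs, undersides facing the robot (tilted 80 to 100 degrees, turned less than 40 degrees from square to the line); the stamped one's edge points are past the tape's middle, its underside's centre by at most 50 mm; the other one's centre is 40 mm or more short of it (all of step 3 and x of crate_1 in the frame of line below 0.05 m and angle between crate_2's own z axis and vertical between 1.4 and 1.75 rad and angle between the z axis of crate_2 and the x axis of line, either way round below 0.7 rad and z of line in the frame of crate_2 above 0 m and x of crate_2_mid in the frame of line below -0.04 m and linear speed of each of crate_1, crate_2 below 0.02 m/s); the robot touches nothing.
It fails at once if a crate is lifted or carried (its centre over 85 mm high, or 20 mm above its resting height while upright or lying on its back) (height (world z) of any of crate_1_mid, crate_2_mid above 0.085 m or ((angle between crate_1's own z axis and vertical between 1.4 and 1.75 rad and angle between the z axis of crate_1 and the x axis of line, either way round below 0.7 rad) and height (world z) of crate_1_mid above 0.05 m) or (angle between crate_1's own z axis and vertical below 0.15 rad and height (world z) of crate_1_mid above 0.065 m) or ((angle between crate_2's own z axis and vertical between 1.4 and 1.75 rad and angle between the z axis of crate_2 and the x axis of line, either way round below 0.7 rad) and height (world z) of crate_2_mid above 0.05 m) or (angle between crate_2's own z axis and vertical below 0.15 rad and height (world z) of crate_2_mid above 0.065 m)).
It fails at once if the bush, the sanding block or the hex keys are moved more than 20 mm (distance of any of bush, sanding_block, hex_keys from where it was at the start of the episode above 0.02 m).
It fails at once if the unstamped crate is pushed half over the line (x of crate_2_mid in the frame of line above 0 m).
It also fails if it takes over 64 s, if anything falls off the work surface, if the arm or the gripper's body presses on something with over 40 N, if the wrist force passes 120 N, or if a joint passes its speed limit or range.

### The arm

A 7-joint arm with a two-finger parallel gripper is mounted at the origin on a cart in front of the work surface, level with it; the furniture and walls round the work are solid. World frame = base frame: x ahead of the robot, y to its left, z up, the work surface at z = 0. Lengths are in m, angles in degrees, forces in N, time in s.
With the tool pointing down it reaches from about 0.4 to 0.875 m from the base axis. Payload 6.5 kg.
Tool frame: the origin (TCP) lies at the very end of the fingers, on their centre line; the grasp point (between the pads) lies 19 mm behind it (env.grasp_offset is the distance from the TCP to the grasp point, in m); y points along the fingers, x is the direction in which the jaws open and shut, and the axes are right-handed (so a half turn about y gives the same grasp; the last joint's range is limited). The gripper opens to 88 mm and grips with 3 to 60 N. Pads are 18 mm wide; open, the fingers measure 123 mm over their backs; the gripper's body (75 mm by 187 mm) begins 45 mm behind the grasp point.
Start: joints at [72.181, 30.733, -0.252, 88.115, 0.149, 61.152, -4.079], TCP at [0.158, -0.631, 0.239] pointing down, gripper open.
Joint ranges: [-154.64, 154.64], [-21.42, 123.67], [-72.66, 72.17], [13.99, 137.28], [-74.86, 254.86], [10.95, 109.41], [-158.01, 158.01]. Speed limits (degrees/s): [136.94, 136.94, 180, 180, 180, 180, 180].

### API

Orientations are given as a 3x3 rotation matrix whose columns are the frame's x, y, z axes.
In Python, from plant import env gives the robot as it stands.
- The arm moves only by the shell command python3 -m handwheel 'ROWS' [OPENING] [FORCE]. ROWS is text: rows parted by semicolons, each of 4 numbers parted by spaces: the shift along the tool's x, y, z in units of 150 mm (1.0 is 150 mm), then the turn about the tool's y in units of 2 rad (1.0 is 2 rad). In form: x y z roll; .... A call has 1 to 20 rows; each row is the pose to reach, as a shift and turn from the pose commanded when the call began, along the tool's axes at that moment; what a row does not reach only later rows make up. A row lasts 1/12 s, in which the tool goes at most 41.7 mm and 7.16 degrees, less where a joint would pass 70% of its speed; a pose out of reach is approached as far as the arm can. A call with a number of a shift or a turn outside -1 to 1 is refused whole. A call with a gripper value outside its range is refused whole. OPENING is the finger opening in mm, from 0 to 88.1, set as the call begins (- or left out, the last holds). The fingers move at their own pace and stop on an object; FORCE is the grip in N (left out, the last holds). Time passes only in rows, so rows that repeat a pose let the fingers close. It gives the time, the measured TCP pose, the force and the opening at its end, in the units of the state.
- env.sense(): the state, without advancing time (a new reading comes with each control period).
- env.read_camera(name): name is "scene" or "top" or "wrist"; returns a dict with "color" (480x640x3 uint8, red, green, blue), "fov_y" (degrees; the focal length in pixels is half the picture's height over the tangent of half this angle, whatever the lens; pixels are square), "cx", "cy" (the principal point, pixels), "position" and "orientation" of the camera in the world. Camera axes: x right, y up, looking along -z (the intrinsics and any distortion apply to the point x, -y, -z); pixel columns grow to the right and rows downward; lengths in m; the calibration is good to about 2 mm. A picture is of the moment at which its call begins. There is no depth.
- env.close_job(): hands the job in, once; it reports no verdict.
Trained networks look in a picture, given as the dict that the camera call returned (one of the last four; its "shot" number tells which), for a name from the list of things; names that differ only in an ending like _2 or _b are one class to them, and where a whole thing is asked for, a point or a joint stands for the part that bears it (a point fixed in the world has none). Each returns a list of dicts, best first, with "conf" (0 to 1); they miss things now and then, are a little off and sometimes report something else, mostly with a low value. They report only what shows in the picture. A call takes as long as a camera call. They do not tell look-alikes from the thing itself.
- env.recognise(picture, name): "box" ([left, top, right, bottom] in pixels, round what is visible of it).
- env.trace(picture, name): "region" (480x640 bool, what is visible of it) and "box" ([left, top, right, bottom] in pixels, round what is visible of it).
- env.landmark_of(picture, name): "uv" ([column, row] in pixels: a listed point, or the origin of a listed thing).
The state is a dict: "time": time; "joints": joint angles; "joint_vel": joint speeds; "effort": joint torques, N m; "position": TCP position; "orientation": TCP orientation; "ft_force": force on the tool from outside, world axes, zero at the start; "torque": the same for the moment, N m; "width": finger opening in m.
Only numpy, scipy, OpenCV 4.12 (cv2) and the standard library are available. Lean on these libraries where they do the work, as an engineer would, in place of code of your own. Each camera call takes 0.05 s, during which the arm holds its last target.

## Working session

There is one attempt and no reset: what is moved stays moved. The work goes in short steps, Python scripts to look and compute and a shell command to move; the robot and the scene stay as the last step left them, time stands still between calls to the robot, and variables do not carry over. Pictures are saved under pics/ and viewed, and the job is handed in when it is done.

```bash
ls; mkdir -p pics
cat > h.py <<'E'
import numpy as np, cv2
from plant import env
def save(p,n): cv2.imwrite('pics/'+n, p['color'][:,:,::-1])
def K(p):
    f=240/np.tan(np.radians(p['fov_y'])/2); return f,p['cx'],p['cy']
def back(p,uv,z):
    f,cx,cy=K(p); d=np.array([(uv[0]-cx)/f,-(uv[1]-cy)/f,-1.]); R=np.array(p['orientation']); o=np.array(p['position'])
    w=R@d; return o+w*(z-o[2])/w[2]
def proj(p,X):
    f,cx,cy=K(p); c=np.array(p['orientation']).T@(np.array(X)-np.array(p['position'])); return cx+f*c[0]/-c[2], cy-f*c[1]/-c[2]
E
python3 - <<'E'
from h import *
for n in ['scene','top','wrist']:
    p=env.read_camera(n); save(p,n+'0.png'); print(n,{k:(v if k!='color' else 0) for k,v in p.items()})
    if n!='wrist':
        for nm in ['line','crate_1','bush','sanding_block','hex_keys']:
            print(nm,[(np.round(d['box']).tolist(),round(d['conf'],2)) for d in env.recognise(p,nm)])
s=env.sense();print(s)
E
```

```text
pics
scene {'color': 0, 'fov_y': 49.71097374021814, 'cx': 317.76416678634746, 'cy': 237.39046311518914, 'position': array([-0.25257703, -0.64857104,  0.56400465]), 'orientation': array([[ 0.61696101,  0.36287767, -0.69834011],
       [-0.7869905 ,  0.28193722, -0.54877806],
       [-0.00225123,  0.8881617 ,  0.45952555]]), 'shot': 1}
line [([287.0, 207.0, 471.0, 288.0], 0.66)]
crate_1 [([259.0, 210.0, 313.0, 250.0], 0.76), ([332.0, 236.0, 390.0, 298.0], 0.71), ([178.0, 222.0, 232.0, 280.0], 0.6)]
bush [([318.0, 256.0, 326.0, 272.0], 0.58), ([260.0, 211.0, 308.0, 251.0], 0.15)]
sanding_block [([213.0, 219.0, 240.0, 237.0], 0.57)]
hex_keys [([408.0, 316.0, 473.0, 346.0], 0.8)]
top {'color': 0, 'fov_y': 42.7697036650903, 'cx': 316.27440126740316, 'cy': 244.68581423441964, 'position': array([ 0.31586486, -0.07482312,  1.22800084]), 'orientation': array([[-0.00832551,  0.98289385, -0.18398467],
       [-0.99994777, -0.00709243,  0.00735914],
       [ 0.00592836,  0.18403633,  0.98290156]]), 'shot': 2}
line [([177.0, 177.0, 448.0, 207.0], 0.76)]
crate_1 [([228.0, 239.0, 281.0, 283.0], 0.69
[... 694 characters left out ...]
   61.15054546, -4.08154445]), 'joint_vel': array([ 0.11377633, -0.05067146, -0.01734604, -0.09482705,  0.0164207 ,
        0.03739258,  0.0946536 ]), 'effort': array([ 2.83729989e-06, -5.70716858e+01,  9.89839174e-01, -2.51853991e+01,
       -5.62201836e-02,  1.09824314e-02,  6.20845822e-05]), 'position': array([ 0.15757509, -0.63062607,  0.23873537]), 'orientation': array([[ 2.42417561e-01, -1.10218307e-06,  9.70172009e-01],
       [-9.70172007e-01, -6.42603905e-05,  2.42417560e-01],
       [ 6.20764436e-05, -9.99999998e-01, -1.66471543e-05]]), 'ft_force': array([-0.19487479,  0.24734225, -0.14479051]), 'torque': array([ 0.01125919,  0.02206972, -0.01514932]), 'width': 0.08853375036360712}
```

View pics/top0.png

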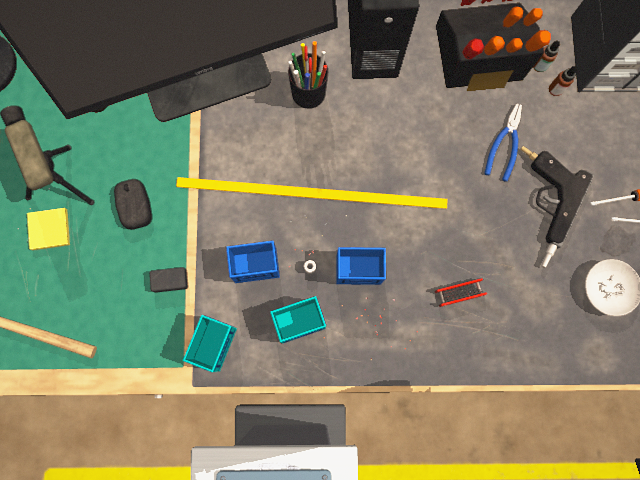

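View pics/scene0.png

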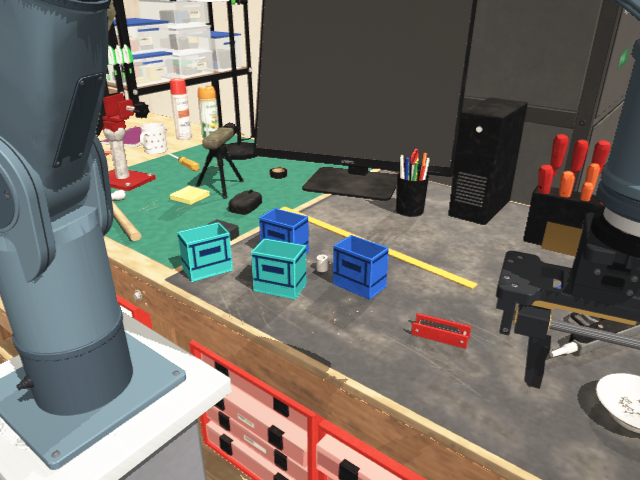

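The top view shows two blue crates at about (253,261) and (361,265), which are the targets. The look-alikes are turquoise, at (298,319) and (210,343). The bush is at (310,267), the line runs from (178,182) to (447,203), the sanding block is at (168,279) and the hex keys at (460,292). Next is a close crop and measurement.

Run:
```python
from h import *
p=env.read_camera('top')
c=p['color'];cv2.imwrite('pics/crop1.png',cv2.resize(c[220:350,170:410,::-1],None,fx=3.3,fy=3.3,interpolation=cv2.INTER_CUBIC))
hsv=cv2.cvtColor(c,cv2.COLOR_RGB2HSV)
y=cv2.inRange(hsv,(22,150,150),(32,255,255)); y[:, :170]=0;y[:,460:]=0;y[:170]=0;y[220:]=0
v,u=np.nonzero(y); P=np.array([back(p,(a,b),0) for a,b in zip(u,v)])
k=np.polyfit(P[:,1],P[:,0],1);print('line x=k*y+c',k,'yrange',P[:,1].min(),P[:,1].max(),'width',2*np.sqrt(3)*np.std(P[:,0]-np.polyval(k,P[:,1])))
for d in env.trace(p,'crate_1'):
    b=np.array(d['box']);m=d['region'];col=c[m].mean(0)
    print('crate',b.round(),d['conf'],col.round())
b=cv2.inRange(hsv,(104,120,40),(125,255,255));cv2.imwrite('pics/b.png',b)
for (x0,y0,x1,y1) in [(222,233,287,290),(330,240,392,292),(265,290,332,348),(175,308,242,378)]:
    m=np.zeros((480,640),np.uint8)
    mm=b if x0 in(222,330) else cv2.inRange(hsv,(80,90,40),(98,255,255))
    m[y0:y1,x0:x1]=mm[y0:y1,x0:x1]
    pts=cv2.findNonZero(m); r=cv2.minAreaRect(pts);print(r); 
    h=cv2.convexHull(pts)[:,0]; q=cv2.approxPolyDP(h,4,True)[:,0]
    print([ (tuple(t.tolist()),back(p,t,0.09)[:2].round(3).tolist()) for t in q])
for uv in [(310,266)]: print('bush',back(p,uv,.03))
for nm in ['sanding_block','hex_keys']:
    for d in env.trace(p,nm):
        q=cv2.boxPoints(cv2.minAreaRect(cv2.findNonZero(d['region'].astype(np.uint8)))); print(nm,d['conf'],[back(p,t,.028)[:2].round(3).tolist() for t in q])
```

```text
line x=k*y+c [0.08996971 0.66290523] yrange -0.3533522132514836 0.20585531245566757 width 0.02062177088337537
crate [338. 247. 387. 289.] 0.93 [ 40.  89. 156.]
crate [273. 297. 325. 342.] 0.75 [ 13. 155. 146.]
crate [182. 314. 236. 371.] 0.74 [ 15. 142. 135.]
crate [226. 241. 280. 287.] 0.63 [ 41.  91. 161.]
((252.1449737548828, 261.61151123046875), (37.55147933959961, 49.62313461303711), 82.56858825683594)
[((279, 276), [0.47, -0.013]), ((235, 282), [0.459, 0.069]), ((229, 276), [0.47, 0.08]), ((226, 247), [0.526, 0.087]), ((273, 241), [0.537, -0.002])]
((360.5, 265.5), (37.0, 49.0), 90.0)
[((385, 278), [0.465, -0.211]), ((378, 284), [0.453, -0.198]), ((336, 283), [0.456, -0.12]), ((338, 248), [0.522, -0.124]), ((385, 248), [0.522, -0.213])]
((297.8000183105469, 319.4000244140625), (34.152591705322266, 49.3315315246582), 71.56504821777344)
[((325, 327), [0.374, -0.098]), ((280, 342), [0.348, -0.015]), ((270, 311), [0.405, 0.003]), ((315, 296), [0.432, -0.08])]
((199.8737030029297, 343.52838134765625), (57.72382736206055, 56.21611404418945), 21.037511825561523)
[((236, 328), [0.374, 0.066]), ((219, 371), [0.297, 0.095]), ((180, 366), [0.306, 0.166]), ((175, 359), [0.319, 0.176]), ((175, 333), [0.366, 0.178]), ((183, 309), [0.41, 0.164])]
bush [ 0.49736145 -0.07103977  0.03      ]
sanding_block 0.98 [[0.494, 0.248], [0.5, 0.173], [0.453, 0.167], [0.447, 0.242]]
sanding_block 0.64 [[0.54, 0.097], [0.551, -0.001], [0.476, -0.01], [0.465, 0.087]]
hex_keys 0.72 [[0.45, -0.318], [0.472, -0.406], [0.438, -0.414], [0.416, -0.325]]
hex_keys 0.33 [[0.661, 0.2], [0.685, 0.199], [0.637, -0.35], [0.613, -0.347]]
```

View pics/crop1.png

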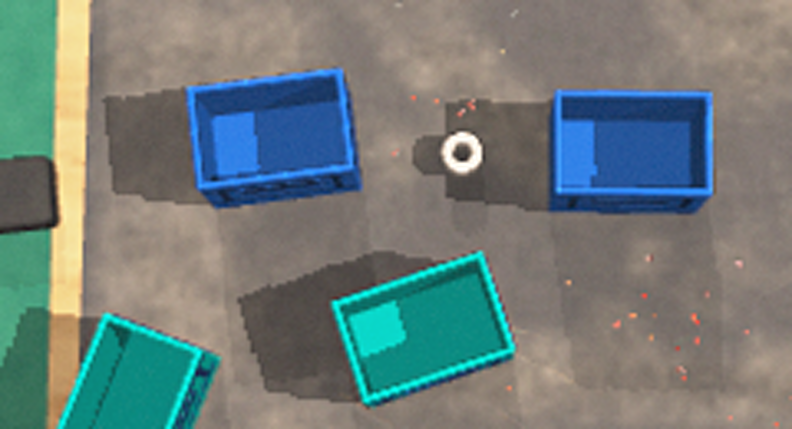

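Run:
```python
from h import *
p=env.read_camera('top')
for n,C in dict(A=[(188,88),(343,69),(355,178),(203,193)],B=[(555,91),(712,91),(711,190),(557,190)]).items():
    w=np.array([back(p,(170+a/3.3,220+b/3.3),.09)[:2] for a,b in C])
    print(n,w.round(3).tolist(),'ctr',w.mean(0),'near mid',(w[2]+w[3])/2,'far mid',(w[0]+w[1])/2)
    dy=w[0]-w[1]+w[3]-w[2];print('size',np.linalg.norm(w[0]-w[1]),np.linalg.norm(w[0]-w[3]),'yaw',np.degrees(np.arctan2(-dy[0],dy[1])))
s=env.sense()
R=s['orientation'];print(R.T@(np.array([.44,-.168,.239])-s['position'])/.15, s['time'])
```

```text
A [[0.526, 0.085], [0.537, -0.003], [0.474, -0.01], [0.466, 0.076]] ctr [0.50062646 0.03671561] near mid [0.46974337 0.03254569] far mid [0.53150954 0.04088554]
size 0.08912468959353223 0.06126851491443956 yaw 6.001199478445625
B [[0.523, -0.125], [0.522, -0.215], [0.465, -0.212], [0.466, -0.125]] ctr [ 0.49418064 -0.16910485] near mid [ 0.46565381 -0.16861721] far mid [ 0.52270747 -0.1695925 ]
size 0.08987821659849551 0.05705050825362643 yaw -0.4234782823562231
[-2.53579716e+00 -1.94461452e-03  2.57469601e+00] 0.9
```

```bash
python3 -m handwheel '-0.95 0 0.95 0.122; -0.95 0 0.95 0.122; -0.95 0 0.95 0.122; -0.95 0 0.95 0.122; -0.95 0 0.95 0.122; -0.95 0 0.95 0.122; -0.95 0 0.95 0.122' 34
```

```text
time: 1.48
position: [0.2628, -0.4564, 0.2391]
orientation: [[0.005, 0.001, 1.0], [-1.0, -0.0, 0.005], [0.0, -1.0, 0.001]]
ft_force: [-0.0, -0.5, 0.6]
width: 0.0438
```

```bash
python3 -m handwheel '-1 0 0.6 0; -1 0 0.6 0; -1 0 0.6 0; -1 0 0.6 0; -1 0 0.6 0'; python3 -m handwheel '-0.91 0.3 0.58 0; -0.91 0.5 0.58 0; -0.91 0.7 0.58 0; -0.91 0.9 0.58 0; -0.91 0.9 0.58 0; -0.91 0.9 0.58 0'
```

```text
time: 1.9
position: [0.3543, -0.3034, 0.2389]
orientation: [[0.007, 0.002, 1.0], [-1.0, 0.002, 0.007], [-0.002, -1.0, 0.002]]
ft_force: [0.5, -0.3, 0.5]
width: 0.0339
time: 2.4
position: [0.4376, -0.1685, 0.0998]
orientation: [[0.004, -0.004, 1.0], [-1.0, 0.003, 0.004], [-0.003, -1.0, -0.004]]
ft_force: [-0.4, 0.4, -0.7]
width: 0.0343
```

```bash
python3 -m handwheel '0 0.17 0 0; 0 0.17 0.05 0; 0 0.17 0.09 0; 0 0.17 0.12 0; 0 0.17 0.15 0; 0 0.17 0.18 0; 0 0.17 0.21 0; 0 0.17 0.24 0; 0 0.17 0.27 0; 0 0.17 0.29 0'
python3 - <<'E'
from h import *
p=env.read_camera('scene');save(p,'s1.png')
E
```

```text
time: 3.23
position: [0.4824, -0.1711, 0.0785]
orientation: [[0.001, 0.001, 1.0], [-1.0, -0.0, 0.001], [0.0, -1.0, 0.001]]
ft_force: [-1.9, -0.0, 1.9]
width: 0.0343
```

View pics/s1.png

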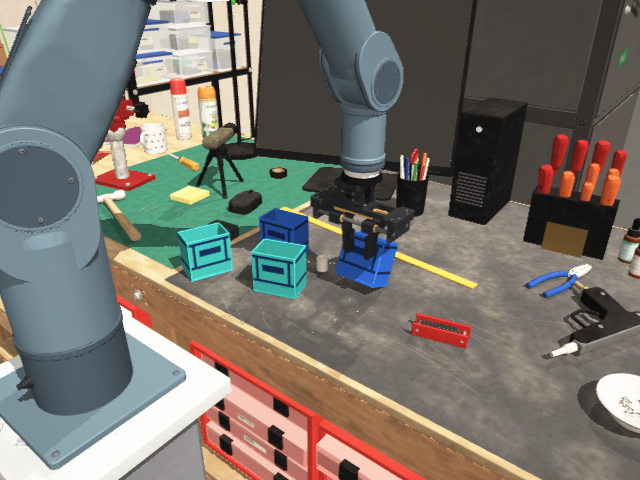

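The scene picture shows the right blue crate, at about (367,262), tilting away under the fingers. I'll keep pushing.

```bash
python3 -m handwheel '0 0 0.03 0; 0 0 0.06 0; 0 0 0.09 0; 0 0 0.12 0; 0 0 0.15 0; 0 0 0.17 0; 0 0 0.17 0; 0 0 0.17 0'
python3 - <<'E'
from h import *
p=env.read_camera('scene');save(p,'s2.png')
E
```

```text
time: 3.95
position: [0.507, -0.171, 0.0781]
orientation: [[0.001, -0.0, 1.0], [-1.0, 0.0, 0.001], [-0.0, -1.0, -0.0]]
ft_force: [-0.5, 0.5, 0.0]
width: 0.0338
```

View pics/s2.png

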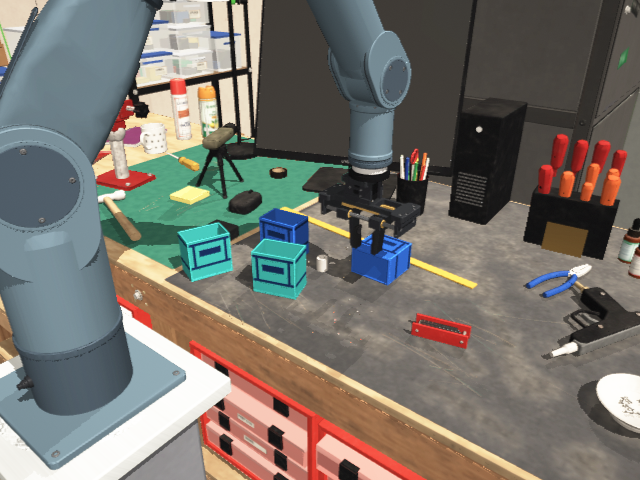

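The right crate lies on its back at about (380,260), and no red shows on its underside. Next I tip the left crate.

```bash
python3 -m handwheel '0 -0.2 -0.1 0; 0 -0.35 -0.2 0; -0.2 -0.35 -0.43 0; -0.5 -0.35 -0.43 0; -0.75 -0.35 -0.43 0; -1 -0.35 -0.43 0; -1 -0.35 -0.43 0';  python3 -m handwheel '-0.2 0 -0.02 -0.052; -0.34 0 -0.02 -0.052; -0.34 0.1 -0.02 -0.052; -0.34 0.25 -0.02 -0.052; -0.34 0.35 -0.02 -0.052; -0.34 0.35 -0.02 -0.052'
python3 - <<'E'
from h import *
p=env.read_camera('scene');save(p,'s3.png')
E
```

```text
time: 4.58
position: [0.4422, -0.0132, 0.1311]
orientation: [[0.011, 0.001, 1.0], [-1.0, 0.003, 0.011], [-0.003, -1.0, 0.001]]
ft_force: [-0.3, 1.0, -0.2]
width: 0.0341
time: 5.08
position: [0.4373, 0.0294, 0.0761]
orientation: [[0.105, -0.005, 0.994], [-0.994, -0.001, 0.105], [0.0, -1.0, -0.005]]
ft_force: [-0.3, -1.5, -0.6]
width: 0.0339
```

View pics/s3.png

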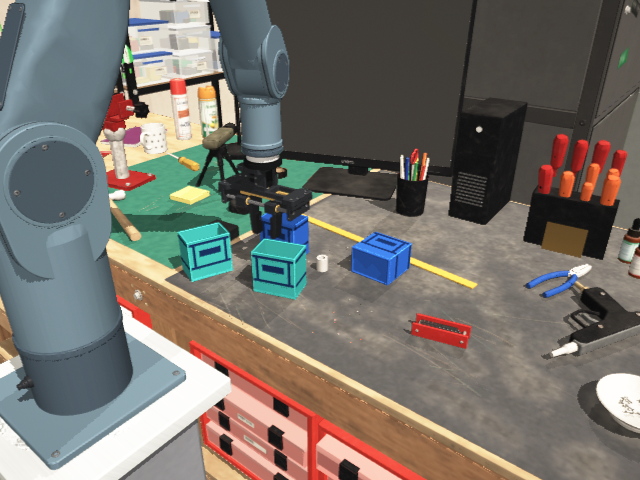

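The lying crate's robot-facing underside at (372,262) is plain blue with no stamp. The fingers stand in front of the left crate at (275,225).

```bash
python3 -m handwheel '0 0 0.05 0; 0 0 0.09 0; 0 0 0.12 0; 0 0 0.15 0; 0 0 0.18 0; 0 0 0.21 0; 0 0 0.24 0; 0 0 0.27 0; 0 0 0.3 0; 0 0 0.33 0; 0 0 0.36 0; 0 0 0.39 0; 0 0 0.42 0; 0 0 0.45 0; 0 0 0.48 0; 0 0 0.48 0; 0 0 0.4 0; 0 0 0.3 0; 0 -0.1 0.2 0'
python3 - <<'E'
from h import *
p=env.read_camera('scene');save(p,'s4.png')
p=env.read_camera('top');cv2.imwrite('pics/t4.png',cv2.resize(p['color'][160:360,150:510,::-1],None,fx=2.2,fy=2.2,interpolation=cv2.INTER_CUBIC))
E
```

```text
time: 6.72
position: [0.467, 0.0328, 0.0915]
orientation: [[0.105, -0.004, 0.994], [-0.995, -0.0, 0.105], [-0.0, -1.0, -0.004]]
ft_force: [-0.4, 0.2, -0.2]
width: 0.0336
```

View pics/s4.png

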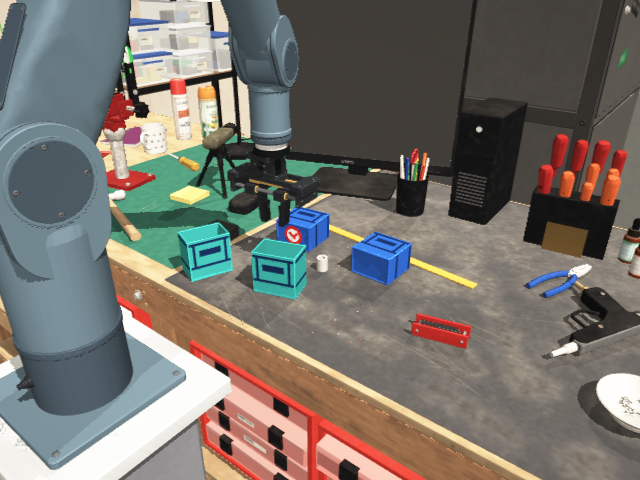

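View pics/t4.png

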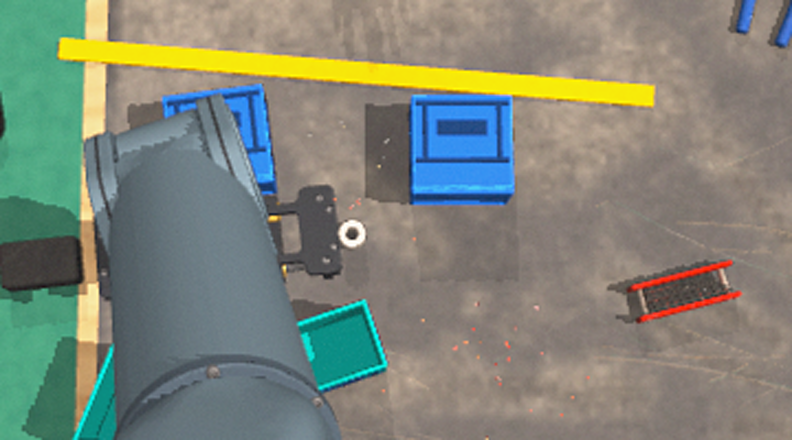

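Both crates lie on their backs. The red stamp shows on the left crate at scene (292,235), and the right one is plain. I'll measure both.

Run:
```python
from h import *
p=env.read_camera('top')
L=lambda w:(w[0]-.6629-.08997*w[1])/np.hypot(1,.08997)
for n,C in dict(A=[(163,99),(262,86),(272,183)],B=[(411,96),(511,97),(513,193),(411,192)]).items():
    for a,b in C:
        w=back(p,(150+a/2.2,160+b/2.2),.06);print(n,w.round(3),'line dist',L(w).round(3))
ps=env.read_camera('scene')
l=env.landmark_of(ps,'stamp');print(l)
for x in l[:2]: print(back(ps,x['uv'],.03))
```

```text
A [0.615 0.097 0.06 ] line dist -0.056
A [0.626 0.008 0.06 ] line dist -0.037
A [ 0.538 -0.001  0.06 ] line dist -0.124
B [ 0.616 -0.125  0.06 ] line dist -0.035
B [ 0.615 -0.214  0.06 ] line dist -0.029
B [ 0.528 -0.213  0.06 ] line dist -0.116
B [ 0.529 -0.123  0.06 ] line dist -0.122
[{'uv': [290.6, 234.7], 'conf': 0.81}, {'uv': [206.3, 267.9], 'conf': 0.74}, {'uv': [279.6, 288.9], 'conf': 0.57}]
[0.53162005 0.04595367 0.03      ]
[0.31577633 0.08400851 0.03      ]
```

Run:
```python
from h import *
p=env.read_camera('top'); s=env.read_camera('scene')
for z in (0,.1,.2,.4): print(z,'monitor edge at col245',back(p,(245,68),z).round(3),'pot',back(p,(310,100),z).round(3))
for uv in [(165,120),(230,105),(270,92)]: print('base',back(p,uv,.01).round(3))
for z in (.05,.08,.1,.15): print('scene lower edge',z,back(s,(300,157),z).round(3),back(s,(400,170),z).round(3))
for z in (.3,.35,.4): print(z,back(p,(70,115),z).round(3),back(p,(336,25),z).round(3))
```

```text
0 monitor edge at col245 [0.934 0.066 0.   ] pot [ 0.86  -0.073  0.   ]
0.1 monitor edge at col245 [0.884 0.055 0.1  ] pot [ 0.815 -0.073  0.1  ]
0.2 monitor edge at col245 [0.833 0.043 0.2  ] pot [ 0.771 -0.074  0.2  ]
0.4 monitor edge at col245 [0.733 0.02  0.4  ] pot [ 0.683 -0.074  0.4  ]
base [0.812 0.231 0.01 ]
base [0.845 0.096 0.01 ]
base [0.874 0.011 0.01 ]
scene lower edge 0.05 [0.92  0.341 0.05 ] [1.006 0.039 0.05 ]
scene lower edge 0.08 [0.851 0.284 0.08 ] [ 0.933 -0.001  0.08 ]
scene lower edge 0.1 [0.806 0.245 0.1  ] [ 0.884 -0.028  0.1  ]
scene lower edge 0.15 [0.692 0.149 0.15 ] [ 0.761 -0.095  0.15 ]
0.3 [0.704 0.311 0.3  ] [ 0.858 -0.117  0.3  ]
0.35 [0.683 0.29  0.35 ] [ 0.829 -0.115  0.35 ]
0.4 [0.662 0.269 0.4  ] [ 0.8   -0.113  0.4  ]
```

```bash
python3 -m handwheel '-0.03 0.1 0.13 0; -0.03 0.25 0.26 0; -0.03 0.41 0.26 0; -0.03 0.41 0.26 0; -0.03 0.41 0.26 0'; python3 -m handwheel '0 0 0.03 0; 0 0 0.06 0; 0 0 0.09 0; 0 0 0.12 0; 0 0 0.15 0; 0 0 0.18 0; 0 0 0.21 0; 0 0 0.24 0; 0 0 0.27 0; 0 0 0.30 0;0 0 0.30 0'
python3 - <<'E'
from h import *
p=env.read_camera('scene');save(p,'s5.png')
E
```

```text
time: 7.48
position: [0.5063, 0.0415, 0.0306]
orientation: [[0.105, -0.004, 0.994], [-0.994, -0.0, 0.105], [0.0, -1.0, -0.004]]
ft_force: [0.2, 0.6, 0.1]
width: 0.034
time: 8.4
position: [0.5537, 0.0465, 0.0318]
orientation: [[0.105, 0.002, 0.995], [-0.995, 0.0, 0.105], [-0.0, -1.0, 0.002]]
ft_force: [0.4, -0.0, -0.2]
width: 0.0339
```

View pics/s5.png

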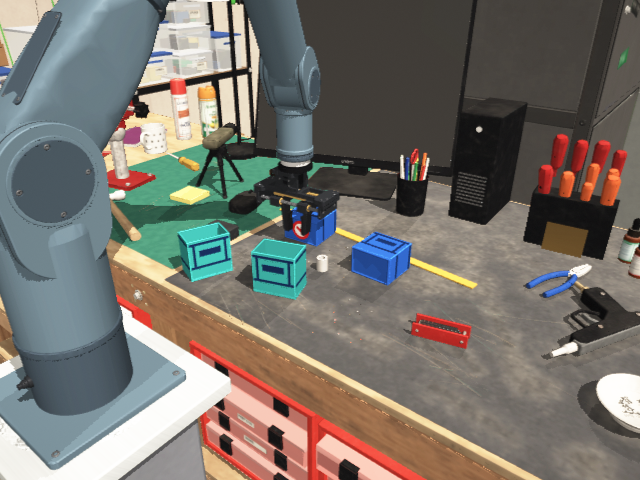

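```bash
python3 -m handwheel '0 0 0.04 0; 0 0 0.08 0; 0 0 0.12 0; 0 0 0.16 0; 0 0 0.2 0; 0 0 0.24 0; 0 0 0.28 0; 0 0 0.32 0; 0 0 0.36 0; 0 0 0.4 0;0 0 0.44 0; 0 0 0.48 0; 0 0 0.52 0; 0 0 0.56 0; 0 0 0.6 0; 0 0 0.64 0; 0 0 0.68 0; 0 0 0.72 0; 0 0 0.76 0; 0 0 0.76 0'
python3 - <<'E'
from h import *
p=env.read_camera('scene');save(p,'s6.png')
p=env.read_camera('top');cv2.imwrite('pics/t6.png',cv2.resize(p['color'][80:280,170:470,::-1],None,fx=2.6,fy=2.6,interpolation=cv2.INTER_CUBIC))
E
```

```text
time: 10.12
position: [0.6672, 0.0584, 0.032]
orientation: [[0.105, 0.002, 0.995], [-0.995, 0.0, 0.105], [-0.0, -1.0, 0.002]]
ft_force: [-0.1, -0.6, -0.0]
width: 0.0341
```

View pics/s6.png

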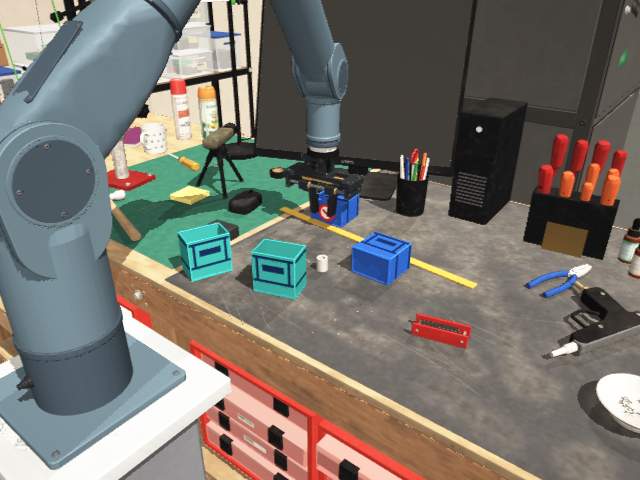

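View pics/t6.png

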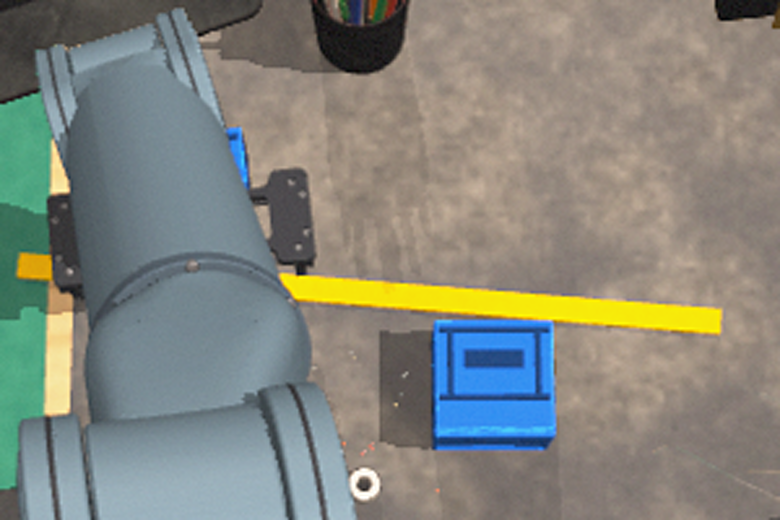

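Run:
```python
from h import *
p=env.read_camera('top')
w=back(p,(170+242/2.6,80+128/2.6),.06);print(w)
d=np.array([.9945,.105]);l=np.array([-.105,.9945])
o=w[:2]-.09*d+.045*l;print(o,(o[0]-.6629-.08997*o[1])*.996)
s=env.read_camera('scene')
l=env.landmark_of(s,'stamp');print(l[:2],[back(s,x['uv'],.03) for x in l[:2]])
```

```text
[0.77120429 0.02132408 0.06      ]
[0.67697429 0.05662658] 0.008943677350385672
[{'uv': [208.6, 269.2], 'conf': 0.97}, {'uv': [328.3, 214.2], 'conf': 0.78}] [array([0.31520011, 0.07644711, 0.03      ]), array([0.67232979, 0.04516841, 0.03      ])]
```

Two estimates agree that the origin is 9 mm past the line's middle. I'll push about 20 mm more, then back off and rise to check.

```bash
python3 -m handwheel '0 0 0.03 0; 0 0 0.06 0; 0 0 0.09 0; 0 0 0.12 0; 0 0 0.135 0; 0 0 0.135 0; 0 0 0.135 0; 0 0 0 0; 0 0 -0.2 0; 0 0 -0.4 0; 0 -0.2 -0.6 0; 0 -0.4 -0.8 0; 0 -0.6 -1 0; 0 -0.8 -1 0; 0 -1 -1 0;0 -1 -1 0';  python3 -m handwheel '0.25 -0.2 0 0; 0.5 -0.2 -0.1 0; 0.75 -0.2 -0.2 0; 1 -0.2 -0.2 0; 1 -0.2 -0.2 0;1 -0.2 -0.2 0'; python3 -m handwheel '0.25 0 0 0; 0.5 0 0 0; 0.75 0 0 0; 1 0 0 0; 1 0 0 0;1 0 0 0';python3 - <<'E'
from h import *
p=env.read_camera('scene');save(p,'s7.png')
p=env.read_camera('top');cv2.imwrite('pics/t7.png',cv2.resize(p['color'][80:340,140:500,::-1],None,fx=2.2,fy=2.2,interpolation=cv2.INTER_CUBIC))
E
```

```text
time: 11.7
position: [0.5197, 0.0429, 0.1876]
orientation: [[0.104, 0.01, 0.994], [-0.995, 0.001, 0.104], [0.0, -1.0, 0.01]]
ft_force: [1.3, -0.9, -0.1]
width: 0.0341
time: 12.2
position: [0.5022, -0.1126, 0.2116]
orientation: [[0.099, 0.001, 0.995], [-0.995, -0.001, 0.099], [0.001, -1.0, 0.001]]
ft_force: [-0.2, 1.5, -1.0]
width: 0.034
time: 12.7
position: [0.5182, -0.2598, 0.2112]
orientation: [[0.102, -0.0, 0.995], [-0.995, 0.0, 0.102], [-0.0, -1.0, -0.0]]
ft_force: [0.7, 1.0, -0.8]
width: 0.0339
```

View pics/s7.png

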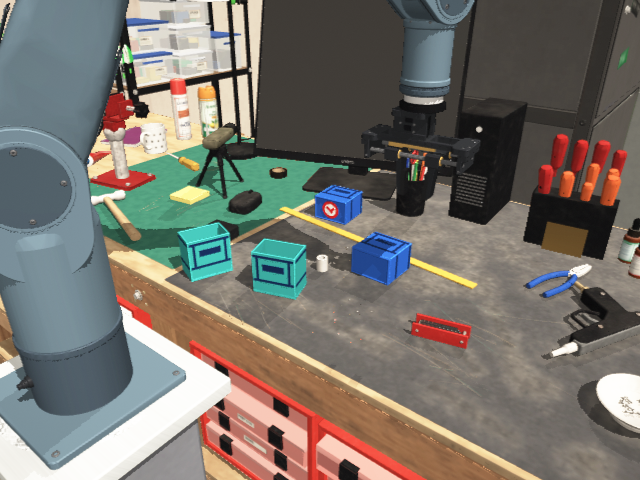

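View pics/t7.png

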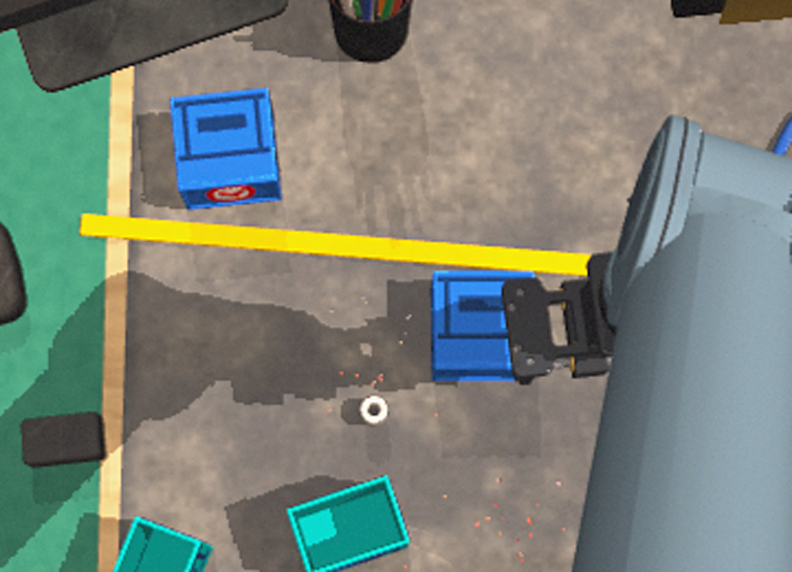

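The stamped crate now lies past the tape at top-crop (227,150), with the stamp facing the robot. The other crate is still short of the line. I'll measure the base corners.

Run:
```python
from h import *
p=env.read_camera('top')
L=lambda w:(w[0]-.6629-.08997*w[1])*.996
for n,a,b,z in [('near bot L',188,208,0),('near bot R',281,199,0),('far top L',171,98,.06),('far top R',268,88,.06),('B far top L',433,271,.06),('bush',374,409,.03)]:
    w=back(p,(140+a/2.2,80+b/2.2),z);print(n,w.round(3),L(w).round(3))
for nm in ['sanding_block','hex_keys']:
    for d in env.trace(p,nm)[:1]:
        q=cv2.boxPoints(cv2.minAreaRect(cv2.findNonZero(d['region'].astype(np.uint8)))); print(nm,d['conf'],[back(p,t,.028)[:2].round(3).tolist() for t in q])
print(env.sense()['time'])
```

```text
near bot L [ 0.696  0.104 -0.   ] 0.023
near bot R [0.704 0.016 0.   ] 0.039
far top L [0.782 0.113 0.06 ] 0.108
far top R [0.791 0.024 0.06 ] 0.125
B far top L [ 0.617 -0.125  0.06 ] -0.034
bush [ 0.498 -0.071  0.03 ] -0.158
sanding_block 0.68 [[0.492, 0.246], [0.499, 0.175], [0.454, 0.17], [0.448, 0.24]]
hex_keys 0.28 [[0.663, 0.198], [0.683, 0.197], [0.642, -0.265], [0.621, -0.262]]
12.95
```

```bash
python3 -c "
from plant import env
print(env.close_job())"
```

```text
the job is handed in; nothing more can be done
None
```

I tipped both blue crates onto their backs. The red stamp was under the left one, so I pushed that crate, still lying, past the yellow tape and handed the job in at about 13 s.

**Stamped crate:** its near lower corners measured about 23 and 39 mm past the tape's middle, and its underside centre about 31 mm (limit 50 mm). That puts it 13 to 29 mm past the tape's far edge. It is turned about 11° from square to the line.

**Other crate:** it is lying short of the line, with its far edge about 3 cm short of the tape's middle.

**Other objects:** the bush and sanding block are where they started, within measurement error. The gripper was clear of everything, about 0.2 m up.

**Check that failed:** in the last picture the network confused the hex keys with the tape line (confidence 0.28), so I have no measured position for them. They look unmoved in the scene picture, and only the raised gripper passed near them.

**Check that disagreed:** the network's stamp position, about 9 mm past the line in the check before the final push, was off by about 1 cm sideways. I used the crate corners and the fingertip position instead, and those two agreed.

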